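Hold a bayonet rinse cartridge home in its port

TASK

Lift the blue bayonet cartridge out of its parking cup and lower it into the steel collar of the rinse port with its two brass lugs in the two slots; push it fully down against the spring, feeling for the stop, and only then turn it a quarter turn clockwise (seen from above) to the end of its travel. The rinse valve stays open only while the cartridge is held down, so finish with the gripper still holding it there, pushed down with its blue flange flush on the collar, and leave the orange plug and the other things on the bench where they are.

Things in the scene. Friction and masses are not known exactly. Their poses are not given: they have to be found in the camera images.
- cartridge: loose blue bayonet cartridge, 84 mm tall, 0.15 to 0.3 kg, upright in one of two grey cups. Origin: centre of its underside, z up its axis. White round nose 30 mm across (z 0 to 32, foot chamfered 5 mm) with two brass lugs along x; blue flange 60 mm across (z 32 to 38); blue grip block (z 38 to 84), 48 mm along x, 24 mm thick along y, yellow stripe along x on top. Alike after a half turn
- grip (a point): point on the cartridge's axis 64 mm above its underside; pinch here across the 24 mm thickness (the cartridge's y)
- lug (a point): middle of one of the two brass lugs, on the cartridge's +x, 19 mm from its axis; the other is opposite. Each is 8 mm wide and 6 mm tall (10 to 16 mm above the underside) and reaches 21 mm from the axis. They lie in the direction of the yellow stripe
- port: fixed rinse port: white housing 130 (x) x 110 (y) x 40 mm tall with a round steel collar 76 mm across on it, its top 80 mm above the bench. Origin: centre of its underside, z up. The collar has a 33 mm bore with two entry slots, towards the port's +x and -x, marked by yellow bars on the rim; a red spring-loaded valve stem stands in the bore
- collar_top (a point): centre of the collar's mouth, 80 mm above the bench. The lip below it is 12 mm thick. Lugs that miss the slots rest on the rim, with the cartridge's underside 10 mm below this point
- slot (a point): mouth of the port's +x entry slot, 20 mm from the axis (the other is opposite); slots are 12 mm wide and reach 23 mm from the axis. Below the lip the lugs turn clockwise seen from above (negative about z), from the slots to hard stops 90 to 93 degrees on; the other way is blocked
- seat (a point): where the centre of the cartridge's underside lies when fully home, 48 mm above the bench: flange flush on the collar, a hard stop. The stem is met 12 mm above this point. The lugs clear the lip and can turn only lower than 4 mm above it; turned and let go, the cartridge springs up to 4 mm above it, caught by its lugs, and the valve shuts
- valve (a joint): depression of the red valve stem in m: 0 untouched, 0.012 when the cartridge's flange is flush on the collar. The spring pushes up with about 4 N when first met, 0.75 N more per mm, 13 N at 0.012
- cup_a: fixed grey parking cup in which the cartridge stands: 68 mm across, 14 mm tall, inner floor 5 mm up, 56 mm inside; origin: centre of its underside
- cup_b: an identical cup in which the orange plug stands; the two cups swap places between runs
- plug: a loose orange blanking plug, 65 mm tall, round orange knob 28 mm across on an orange 54 mm flange, white nose without lugs; NOT wanted, stands in the other cup; leave it. Origin: centre of its underside
- beaker: loose glass beaker, 72 mm across, 90 mm tall, bystander; origin: centre of its underside
- amber_bottle: loose amber glass bottle with black cap, 72 mm across, 160 mm tall, bystander; origin: centre of its underside
- sample_jar: loose clear jar with blue cap, 50 mm across, 60 mm tall, bystander; origin: centre of its underside
- tube_rack: loose green tube rack, 100 x 210 x 47 mm tall (with tube caps), bystander; origin: centre of its underside
- timer: loose white bench timer lying flat, 65 x 80 x 20 mm, bystander; origin: centre of its underside
Mind the look-alikes: they are no part of the job. Leave any pink or purple look-alike of the port alone.

How it is judged:
By the outcome, as a careful person would: the job done as asked, in the order asked, and still so for the second after the job is handed in, while the arm keeps its last pose, push and grip.
It also fails if it takes over 45 s, if anything falls off the work surface, if the arm or the gripper's body presses on something with over 40 N, if the wrist force passes 120 N, or if a joint passes its speed limit or range.

ROBOT

A 6-joint arm with a two-finger parallel gripper is mounted at the origin on the work surface. World frame = base frame: x ahead of the robot, y to its left, z up, the work surface at z = 0. Lengths are in m, angles in rad, forces in N, time in s.
With the tool pointing down it reaches from about 0.25 to 0.725 m from the base axis. Payload 4 kg.
Tool frame: the origin (TCP) lies midway between the tips of the shut fingers; the grasp point (between the pads) lies 19 mm behind it; z points along the fingers, y is the line along which they close (so a half turn about z gives the same grasp; the last joint's range is limited). The gripper opens to 85 mm and grips with 20 to 120 N. Pads are 22 mm wide; open, the fingers measure 114 mm over their backs; the gripper's body (76 mm by 85 mm) begins 54 mm behind the grasp point. The pads swing forward as they close: fully open they stand 13 mm farther back than shut.
Start: joints at [-1.238, 0.241, 0.005, 1.335, 0, 1.571], TCP at [0.163, -0.473, 0.231] pointing down, gripper open.
Joint ranges: [-2.72, 2.72], [-1.05, 1.87], [-1.09, 1.28], [-1.99, 2.15], [-1.42, 1.44], [-3.14, 3.14]. Speed limits (rad/s): [2.79, 2.79, 3.14, 3.14, 3.14, 3.14].

INTERFACE

Orientations are given as a unit quaternion [x, y, z, w].
In Python, from workcell import monitor, vision, job gives the robot as it stands.
- The arm moves only by the tool move_arm, never from a script. Its argument "moves" is a list that holds one entry, the list of rows, each a list of 5 numbers: the shift along the world's x, y, z in m, then the turn about the world's z in degrees, then the opening in per cent of the stroke, from 0 (shut) to 100 (fully open). In form: [[[x, y, z, turn, gripper], ...]]. A call has 1 to 5 rows; each row is the pose to reach, as a shift and turn from the pose commanded when the call began; what a row does not reach only later rows make up. A row lasts 1/8 s, in which the tool goes at most 62.5 mm and 10.7 degrees, less where a joint would pass 70% of its speed; a pose out of reach is approached as far as the arm can. A call with a gripper value outside its range is refused whole. The fingers move at their own pace and stop on an object; the grip force is fixed at half the most. Time passes only in rows, so rows that repeat a pose let the fingers close. It gives the time, the measured TCP pose, the force, the opening and the grip force at its end, in the units of the state.
- monitor.get_obs(): the state, without advancing time (a new reading comes with each control period).
- vision.camera(name): name is "scene" or "side" or "wrist"; returns a dict with "color" (384x512x3 uint8, red, green, blue), "camera_matrix" (3x3 intrinsics, pixels), "k1" (the pictures are not rectified: a ray, as slopes to the right and down, at radius r is drawn at 1 + k1 r^2 times it, then the intrinsics apply), "eye" and "attitude" of the camera in the world; the wrist camera has in their place "hand_eye" (4x4, takes a point from camera to tool coordinates, whose origin is the TCP and whose axes are the flange's). Camera axes: x right, y up, looking along -z (the intrinsics and any distortion apply to the point x, -y, -z); pixel columns grow to the right and rows downward; lengths in m; the calibration is good to about 2 mm. A picture is of the moment at which its call begins: read the wrist's pose just before it. There is no depth.
- job.job_done(): hands the job in; it is judged then, once.
The state is a dict: "clock": time; "joint_pos": joint angles; "joint_vel": joint speeds; "tau": joint torques, N m; "eef_pos": TCP position; "tool_rot": TCP orientation; "ft_force": force on the tool from outside, world axes, zero at the start; "ft_torque": the same for the moment, N m; "grip_width": finger opening in m; "grasp_force": force on a finger pad.
Only numpy, scipy, OpenCV 4.12 (cv2) and the standard library are available. Lean on these libraries where they do the work, as an engineer would, in place of code of your own. Each camera call takes 0.05 s, during which the arm holds its last target. There are 200 camera calls.

## Working session

There is one attempt and no reset: what is moved stays moved. The work goes in short steps, Python scripts to look and compute and a tool call to move; the robot and the scene stay as the last step left them, time stands still between calls to the robot, and variables do not carry over. Pictures are saved under pics/ and viewed, at most 10 in all, crops included, and the job is handed in when it is done.

Besides the shell and the picture viewer there is one more tool, called after "Call:" as a command line: name --argument value ..., lists and objects as JSON in quotes. move_arm: Moves the arm, as the interface text tells. Its arguments: {"type":"object","properties":{"moves":{"type":"array","items":{"type":"array","items":{"type":"array","items":{"type":"number"}}}}},"required":["moves"]}

```bash
mkdir -p pics; cat > h.py <<'E'
import numpy as np, cv2
from scipy.spatial.transform import Rotation as R
from workcell import monitor, vision, job
def cam(name):
    o=monitor.get_obs(); c=vision.camera(name)
    if 'eye' in c:
        a=np.array(c['attitude'],float); Rm=a if a.shape==(3,3) else R.from_quat(a).as_matrix(); e=np.array(c['eye'])
    else:
        T=np.eye(4);T[:3,:3]=R.from_quat(o['tool_rot']).as_matrix();T[:3,3]=o['eef_pos'];T=T@np.array(c['hand_eye']);Rm=T[:3,:3];e=T[:3,3]
    return c['color'],np.array(c['camera_matrix']),float(c['k1']),Rm,e
def save(name,tag):
    im,K,k,Rm,e=cam(name); cv2.imwrite(f'pics/{tag}.png',im[:,:,::-1]); np.savez(f'{tag}.npz',im=im,K=K,k=k,R=Rm,e=e)
def load(tag):
    d=np.load(f'{tag}.npz');return d['im'],d['K'],float(d['k']),d['R'],d['e']
def at(tag,u,v,z):
    _,K,k,Rm,e=load(tag)
    s=cv2.undistortPoints(np.array([[[u,v]]],float),K,np.array([k,0,0,0,0.]))[0,0]
    d=Rm@np.array([s[0],-s[1],-1]); return (e+d*(z-e[2])/d[2]).round(4)
def px(tag,p):
    _,K,k,Rm,e=load(tag); q=Rm.T@(np.array(p)-e); s=np.array([q[0],-q[1]])/-q[2]; s=s*(1+k*s@s); return (K[:2,:2]@s+K[:2,2]).round(1)
def crop(tag,out,u0,v0,u1,v1,f):
    im=load(tag)[0][v0:v1,u0:u1,::-1]; cv2.imwrite(f'pics/{out}.png',cv2.resize(im,None,fx=f,fy=f,interpolation=cv2.INTER_CUBIC))
E
python3 - <<'E'
from h import *
for n in('scene','side'): save(n,n); print(n,load(n)[3:],load(n)[1:3])
print(monitor.get_obs())
a=[cv2.imread(f'pics/{n}.png') for n in('scene','side')]
E
```

```text
scene (array([[ 0.07192145, -0.63992316,  0.76506579],
       [ 0.99719775,  0.06196869, -0.04191105],
       [-0.02059028,  0.76593618,  0.64258681]]), array([ 1.31141258, -0.08786005,  0.75521166])) (array([[430.67153267,   0.        , 250.54750051],
       [  0.        , 430.67153267, 192.77136975],
       [  0.        ,   0.        ,   1.        ]]), -0.05761272073912844)
side (array([[ 0.98812285,  0.10334486, -0.1137237 ],
       [-0.15340761,  0.62052425, -0.7690356 ],
       [-0.00890757,  0.77734773,  0.62900808]]), array([ 0.41762336, -0.84813095,  0.72169861])) (array([[378.26609685,   0.        , 259.45035426],
       [  0.        , 378.26609685, 185.11841806],
       [  0.        ,   0.        ,   1.        ]]), -0.07073192149485599)
{'clock': 0.1, 'joint_pos': array([-1.23800816e+00,  2.41307809e-01,  3.86209059e-03,  1.33523657e+00,
       -1.30722807e-05,  1.57079084e+00]), 'joint_vel': array([-0.00148284,  0.00020703,  0.00164433,  0.0020008 ,  0.00055306,
       -0.0003242 ]), 'tau': array([-1.93020728e-04, -3.73137903e+01,  2.53010166e+01,  1.08308962e-02,
        1.34190429e-05,  2.68126492e-06]), 'eef_pos': array([ 0.16314694, -0.47202193,  0.2305181 ]), 'tool_rot': array([ 9.86187522e-01,  1.65629957e-01, -1.62626364e-04, -9.28872621e-04]), 'ft_force': array([ 0.76187242,  0.38581042, -0.18869249]), 'ft_torque': array([-0.07196353,  0.00513949,  0.00436018]), 'grasp_force': 0.0, 'grip_width': 0.08540686896136497}
```

View pics/scene.png

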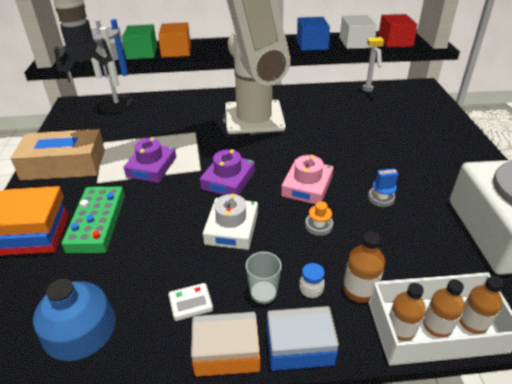

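View pics/side.png

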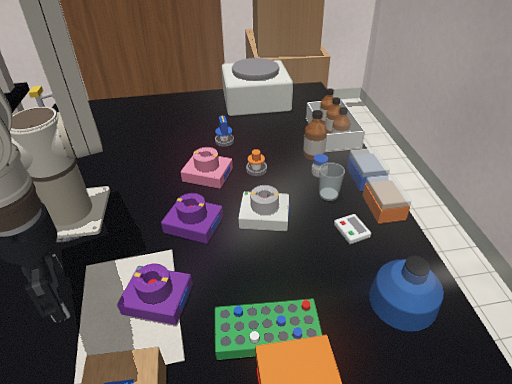

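Scene view: the cartridge is at (385,188) in a grey cup and the orange plug at (320,217). The port candidates are white (232,220), purple (150,158) and (228,172), and pink (307,178). Only the white one, with its steel collar, fits. In the side view the white port is at (264,208) and the cartridge at (224,132). I'll confirm both in an enlarged crop.

```bash
python3 - <<'E'
from h import *
def c(t,u,v,w,h,f=6): return cv2.resize(load(t)[0][v:v+h,u:u+w,::-1],None,fx=f,fy=f,interpolation=cv2.INTER_CUBIC)
cv2.imwrite('pics/m.png',np.vstack([np.hstack([c('scene',200,190,64,48),c('side',232,180,64,48)]),np.hstack([c('scene',355,162,64,48),c('side',195,108,64,48)])]))
for n,t,u,v,z in[('port','scene',231,203,.08),('port','side',264.5,193,.08),('cart','scene',386,174,.089),('cart','side',223,119,.089)]: print(n,t,at(t,u,v,z))
E
```

```text
port scene [ 0.5407 -0.0928  0.08  ]
port side [ 0.5417 -0.0983  0.08  ]
cart scene [0.4776 0.3019 0.089 ]
cart side [0.4644 0.3    0.089 ]
```

View pics/m.png

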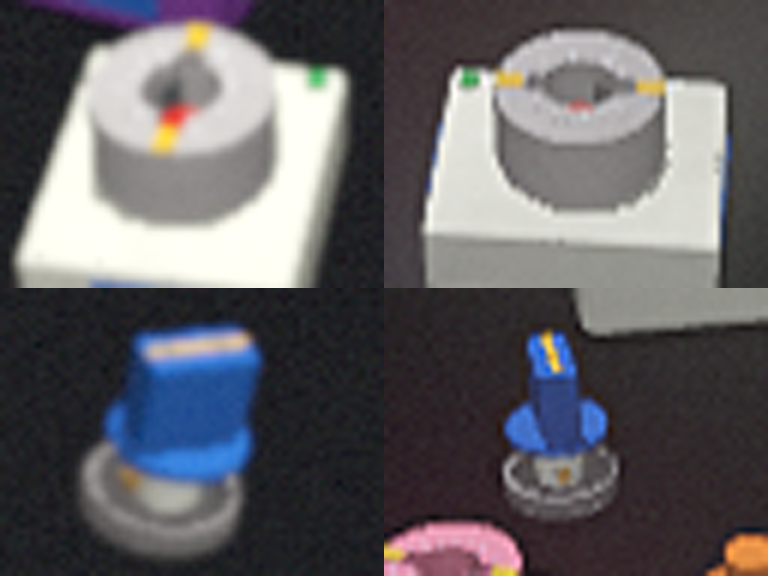

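```bash
python3 - <<'E'
from h import *
def two(n,t,z,u0,v0,a,b):
    p=at(t,u0+a[0]/6,v0+a[1]/6,z);q=at(t,u0+b[0]/6,v0+b[1]/6,z);d=q-p
    print(n,t,(p+q)/2,np.linalg.norm(d).round(4),np.degrees(np.arctan2(d[1],d[0])).round(1))
two('port','scene',.08,200,190,(198,35),(165,138))
two('port','side',.08,232,180,(126,79),(267,87))
two('cart','scene',.089,355,162,(145,64),(252,50))
two('cart','side',.089,195,108,(163,45),(172,82))
o=monitor.get_obs();print(R.from_quat(o['tool_rot']).as_matrix().round(3)); print(vision.camera('wrist')['hand_eye'])
E
```

```text
port scene [ 0.54495 -0.0946   0.08   ] 0.062 -14.2
port side [ 0.54175 -0.10175  0.08   ] 0.0619 -14.5
cart scene [0.4679 0.3106 0.089 ] 0.0487 96.1
cart side [0.46435 0.3033  0.089  ] 0.044 -87.8
[[ 0.945  0.327 -0.001]
 [ 0.327 -0.945  0.002]
 [-0.    -0.002 -1.   ]]
[[-2.37250523e-04  9.63185846e-01  2.68836324e-01  6.89994261e-02]
 [ 9.99999965e-01  2.60818369e-04 -5.19499995e-05  3.16994468e-04]
 [-1.20154956e-04  2.68836302e-01 -9.63185874e-01 -1.43547199e-01]
 [ 0.00000000e+00  0.00000000e+00  0.00000000e+00  1.00000000e+00]]
```

The measurements agree: port centre about (0.543, -0.098), slots at yaw -14°; cartridge about (0.466, 0.307), stripe at about 94°. The crop shows the steel collar on the white housing, and the blue block with a yellow stripe and brass lugs. I'll move above the cartridge.

Call:
move_arm --moves '[[[0.02, 0.052, 0, 5, 100], [0.04, 0.104, 0, 10, 100], [0.06, 0.156, 0, 15, 100], [0.08, 0.208, 0, 20, 100], [0.1, 0.26, 0, 25, 100]]]'

```text
clock: 0.78
eef_pos: [0.2635, -0.2109, 0.2312]
tool_rot: [0.927, 0.376, 0.0, 0.0]
ft_force: [0.7, -0.6, 0.5]
grip_width: 0.0855
grasp_force: 0.0
```

```bash
python3 - <<'E'
from h import *
o=monitor.get_obs();print(o['clock'],o['joint_pos'].round(3),o['eef_pos'],R.from_quat(o['tool_rot']).as_matrix()[:2,0])
E
```

```text
0.775 [-0.675 -0.085 -0.354  1.302  0.     1.695] [ 0.26349456 -0.21087927  0.2311991 ] [0.71708239 0.69698836]
```

Call:
move_arm --moves '[[[0.02, 0.052, 0, 5, 100], [0.04, 0.104, 0, 10, 100], [0.06, 0.156, 0, 15, 100], [0.08, 0.208, 0, 20, 100], [0.1, 0.26, 0, 25, 100]]]'

```text
clock: 1.4
eef_pos: [0.3636, 0.0493, 0.2314]
tool_rot: [0.823, 0.568, 0.0, 0.0]
ft_force: [1.4, -0.7, -0.3]
grip_width: 0.0849
grasp_force: 0.0
```

Call:
move_arm --moves '[[[0.02, 0.052, 0, 5, 100], [0.04, 0.104, -0.01, 10, 100], [0.06, 0.156, -0.02, 15, 100], [0.08, 0.208, -0.03, 20, 100], [0.102, 0.258, -0.04, 25, 100]]]'

```text
clock: 2.02
eef_pos: [0.4655, 0.3072, 0.1906]
tool_rot: [0.68, 0.733, -0.0, 0.0]
ft_force: [0.6, -1.1, -0.3]
grip_width: 0.0853
grasp_force: 0.0
```

Call:
move_arm --moves '[[[0, 0, 0, 0, 100], [0, 0, 0, 0, 100]]]'

```text
clock: 2.28
eef_pos: [0.4647, 0.3049, 0.1906]
tool_rot: [0.682, 0.732, -0.001, -0.0]
ft_force: [0.2, 0.1, 0.6]
grip_width: 0.0853
grasp_force: 0.0
```

```bash
python3 - <<'E'
from h import *
save('wrist','w1'); crop('w1','w1c',128,96,384,288,3)
E
```

```text
(no output)
```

View pics/w1c.png

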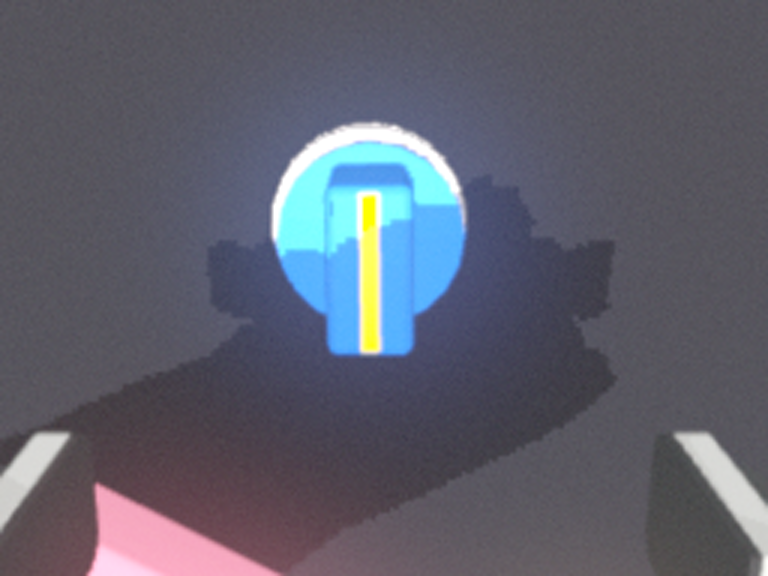

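The wrist crop shows the cartridge in its cup, with the stripe running from (370,193) to (370,352) and parallel to the tool's x.

```bash
python3 - <<'E'
from h import *
a=at('w1',128+370/3,96+187/3,.089);b=at('w1',128+370/3,96+353/3,.089)
print(a,b,(a+b)/2,np.linalg.norm(a-b),np.degrees(np.arctan2(*(a-b)[1::-1])))
o=monitor.get_obs();m=R.from_quat(o['tool_rot']).as_matrix();print(o['eef_pos'],np.degrees(np.arctan2(m[1,0],m[0,0])))
E
```

```text
[0.4633 0.3317 0.089 ] [0.4665 0.2854 0.089 ] [0.4649  0.30855 0.089  ] 0.04641045140913845 93.95368015522446
[0.46483723 0.30452723 0.1912368 ] 94.01967737072191
```

Call:
move_arm --moves '[[[0, 0.004, -0.05, 0, 100], [0, 0.004, -0.1, 0, 100], [0, 0.004, -0.13, 0, 100], [0, 0.004, -0.14, 0, 100], [0, 0.004, -0.14, 0, 100]]]'

```text
clock: 2.95
eef_pos: [0.4656, 0.3088, 0.0522]
tool_rot: [0.682, 0.731, 0.0, 0.0]
ft_force: [-0.3, -0.8, 0.2]
grip_width: 0.0855
grasp_force: 0.0
```

Call:
move_arm --moves '[[[0, 0, 0, 0, 0], [0, 0, 0, 0, 0], [0, 0, 0, 0, 0], [0, 0, 0, 0, 0], [0, 0, 0, 0, 0]]]'

```text
clock: 3.58
eef_pos: [0.4656, 0.3097, 0.0519]
tool_rot: [0.682, 0.732, 0.001, 0.0]
ft_force: [-1.4, -0.7, 4.0]
grip_width: 0.0231
grasp_force: 59.9
```

Call:
move_arm --moves '[[[0, 0, 0, 0, 0], [0, 0, 0, 0, 0], [0, 0, 0, 0, 0]]]'

```text
clock: 3.95
eef_pos: [0.4657, 0.3098, 0.0519]
tool_rot: [0.682, 0.732, 0.001, 0.0]
ft_force: [-0.6, -0.0, 6.0]
grip_width: 0.0234
grasp_force: 60.0
```

Call:
move_arm --moves '[[[0, 0, 0.03, 0, 0], [0, 0, 0.07, 0, 0], [0, 0, 0.11, 0, 0], [0, 0, 0.15, 0, 0], [0.01, -0.03, 0.15, 7, 0]]]'

```text
clock: 4.58
eef_pos: [0.4767, 0.2816, 0.2042]
tool_rot: [0.633, 0.774, 0.003, 0.001]
ft_force: [-0.2, -0.4, -4.2]
grip_width: 0.0232
grasp_force: 59.6
```

Call:
move_arm --moves '[[[0.012, -0.04, 0, 6, 0], [0.025, -0.08, 0, 13, 0], [0.038, -0.12, 0, 19, 0], [0.05, -0.16, 0, 26, 0], [0.063, -0.2, 0, 32, 0]]]'

```text
clock: 5.2
eef_pos: [0.5378, 0.0779, 0.1999]
tool_rot: [0.397, 0.918, -0.001, -0.001]
ft_force: [0.7, -0.2, -3.5]
grip_width: 0.0232
grasp_force: 59.5
```

Call:
move_arm --moves '[[[0.012, -0.04, 0, 6, 0], [0.025, -0.08, 0, 13, 0], [0.038, -0.12, 0, 20, 0], [0.05, -0.16, 0, 27, 0], [0.062, -0.193, 0, 33, 0]]]'

```text
clock: 5.82
eef_pos: [0.5998, -0.1151, 0.1995]
tool_rot: [0.12, 0.993, 0.0, -0.002]
ft_force: [1.0, 1.2, -1.9]
grip_width: 0.0236
grasp_force: 59.4
```

Call:
move_arm --moves '[[[0, 0, 0, 0, 0], [0, 0, 0, 0, 0], [0, 0, 0, 0, 0]]]'

```text
clock: 6.2
eef_pos: [0.5999, -0.1124, 0.2009]
tool_rot: [0.121, 0.993, 0.0, -0.001]
ft_force: [-0.4, 0.3, -3.0]
grip_width: 0.0234
grasp_force: 59.4
```

```bash
python3 - <<'E'
from h import *
save('wrist','w2'); print(px('w2',[.543,-.098,.08])); crop('w2','w2c',128,0,384,192,3)
E
```

```text
[251.9 115.6]
```

View pics/w2c.png

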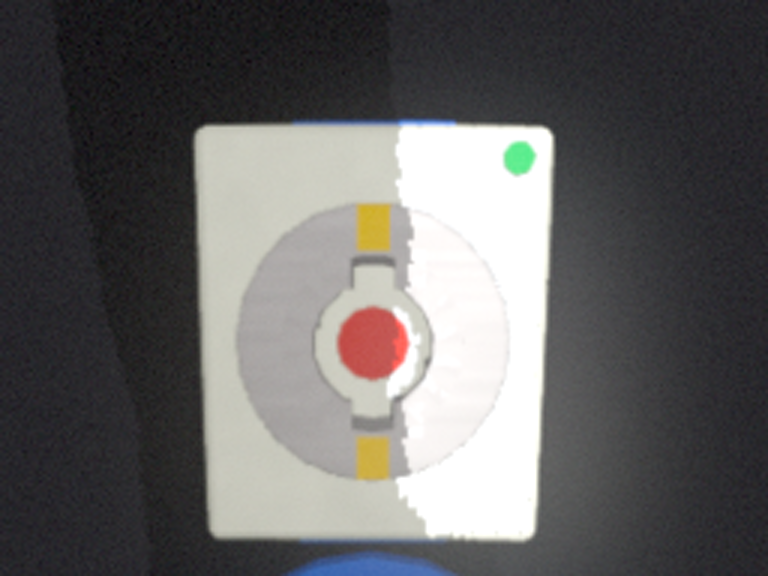

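The white port seen from above: collar centre at crop (372.5,341), slot bars at (374,226) and (373,459).

```bash
python3 - <<'E'
from h import *
P=lambda x,y:at('w2',128+x/3,y/3,.08)
a,b,l,r=P(374,203),P(373,480),P(236,341),P(508,341)
print(a,b,(a+b)/2,np.linalg.norm(a-b),np.degrees(np.arctan2(*(a-b)[1::-1])),(l+r)/2,np.linalg.norm(l-r))
o=monitor.get_obs();m=R.from_quat(o['tool_rot']).as_matrix();print(o['eef_pos'],np.degrees(np.arctan2(m[1,0],m[0,0])))
c=np.r_[((a+b)/2)[0],((l+r)/2)[1]]
c=(a+b+l+r)[:2]/4; print('tgt',c, c+m[:2,0]*.0012+m[:2,1]*.0008,m.round(4))
E
```

```text
[ 0.5066 -0.0883  0.08  ] [ 0.5791 -0.1065  0.08  ] [ 0.54285 -0.0974   0.08   ] 0.07474951504859402 165.9079851874104 [ 0.5414 -0.0975  0.08  ] 0.07499226626792925
[ 0.59998497 -0.1124203   0.20109964] 166.13963595041912
tgt [ 0.542125 -0.09745 ] [ 0.54115159 -0.09638583] [[-9.709e-01  2.396e-01 -8.000e-04]
 [ 2.396e-01  9.709e-01  3.000e-04]
 [ 8.000e-04  1.000e-04 -1.000e+00]]
```

Call:
move_arm --moves '[[[-0.03, 0.008, 0, 0, 0], [-0.058, 0.016, 0, 0, 0], [-0.059, 0.016, -0.03, 0, 0], [-0.059, 0.016, -0.06, 0, 0], [-0.059, 0.016, -0.06, 0, 0]]]'

```text
clock: 6.88
eef_pos: [0.539, -0.0963, 0.1393]
tool_rot: [0.121, 0.993, 0.0, -0.003]
ft_force: [-0.4, -0.8, -2.9]
grip_width: 0.0231
grasp_force: 59.4
```

Call:
move_arm --moves '[[[0, 0, 0, 0, 0], [0, 0, 0, 0, 0]]]'

```text
clock: 7.12
eef_pos: [0.5426, -0.0976, 0.143]
tool_rot: [0.121, 0.993, -0.0, 0.002]
ft_force: [-0.2, -0.3, -2.7]
grip_width: 0.0235
grasp_force: 59.4
```

```bash
python3 - <<'E'
from h import *
save('side','s2');save('scene','c2')
c=lambda t,u,v:cv2.resize(load(t)[0][v:v+96,u:u+64,::-1],None,fx=6,fy=6,interpolation=cv2.INTER_CUBIC)
cv2.imwrite('pics/s2c.png',np.hstack([c('scene'[:0]+'c2',200,150),c('s2',232,140)]))
o=monitor.get_obs();m=R.from_quat(o['tool_rot']).as_matrix();print(o['eef_pos'],np.degrees(np.arctan2(m[1,0],m[0,0])),o['ft_force'],o['joint_pos'])
E
```

```text
[ 0.54224773 -0.09767917  0.14254802] 166.07171252860877 [-0.47143425 -0.10487599 -3.43309042] [-1.78208909e-01  3.91218560e-01 -2.04475827e-02  1.15673312e+00
 -3.13218070e-05  6.48853803e-02]
```

View pics/s2c.png

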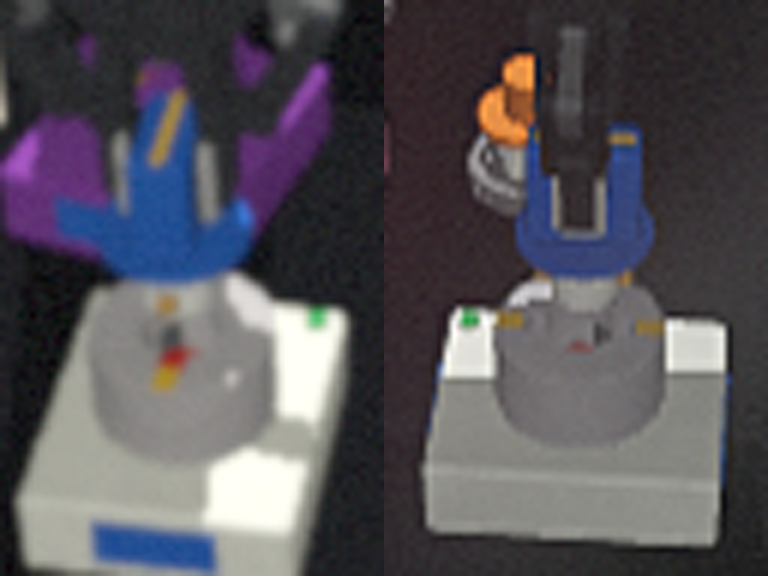

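The cartridge hangs upright over the collar, with its lugs over the slot bars. I'll descend slowly, nudging about 1 mm.

Call:
move_arm --moves '[[[0, 0, 0, 0, 0], [0, 0, -0.005, 0, 0], [0, 0, -0.01, 0, 0], [0, 0, -0.01, 0, 0], [0, 0, -0.01, 0, 0]]]'

```text
clock: 7.85
eef_pos: [0.5413, -0.0975, 0.1311]
tool_rot: [0.121, 0.993, 0.0, -0.0]
ft_force: [-0.2, -0.8, -3.3]
grip_width: 0.0235
grasp_force: 59.4
```

Call:
move_arm --moves '[[[0, 0.0005, -0.004, 0, 0], [0, 0.0005, -0.008, 0, 0], [0, 0.0005, -0.012, 0, 0], [0, 0.0005, -0.016, 0, 0], [0, 0.0005, -0.016, 0, 0]]]'

```text
clock: 8.48
eef_pos: [0.541, -0.097, 0.1148]
tool_rot: [0.121, 0.993, 0.0, -0.001]
ft_force: [0.1, 0.1, -3.2]
grip_width: 0.0234
grasp_force: 59.4
```

Call:
move_arm --moves '[[[0, 0, -0.003, 0, 0], [0, 0, -0.006, 0, 0], [0, 0, -0.009, 0, 0], [0, 0, -0.012, 0, 0], [0, 0, -0.012, 0, 0]]]'

```text
clock: 9.1
eef_pos: [0.5414, -0.0971, 0.1038]
tool_rot: [0.121, 0.993, -0.0, 0.0]
ft_force: [-2.0, 0.4, 3.4]
grip_width: 0.0234
grasp_force: 60.3
```

The stem is met, at about 6.6 N net. I'll push on to the stop.

Call:
move_arm --moves '[[[0, 0, -0.002, 0, 0], [0, 0, -0.004, 0, 0], [0, 0, -0.006, 0, 0], [0, 0, -0.007, 0, 0], [0, 0, -0.007, 0, 0]]]'

```text
clock: 9.72
eef_pos: [0.5415, -0.0971, 0.0971]
tool_rot: [0.121, 0.993, -0.0, 0.0]
ft_force: [-3.0, -0.1, 8.6]
grip_width: 0.0233
grasp_force: 60.9
```

Call:
move_arm --moves '[[[0, 0, -0.001, 0, 0], [0, 0, -0.002, 0, 0], [0, 0, -0.002, 0, 0]]]'

```text
clock: 10.1
eef_pos: [0.5415, -0.0971, 0.0954]
tool_rot: [0.121, 0.993, -0.0, 0.0]
ft_force: [-3.2, 0.6, 9.3]
grip_width: 0.0234
grasp_force: 61.0
```

Call:
move_arm --moves '[[[0, 0, -0.001, 0, 0], [0, 0, -0.001, 0, 0]]]'

```text
clock: 10.35
eef_pos: [0.5415, -0.0972, 0.095]
tool_rot: [0.121, 0.993, -0.0, 0.001]
ft_force: [-5.5, 0.9, 13.0]
grip_width: 0.0233
grasp_force: 61.4
```

Call:
move_arm --moves '[[[0, 0, -0.001, 0, 0], [0, 0, -0.001, 0, 0]]]'

```text
clock: 10.6
eef_pos: [0.5415, -0.0972, 0.095]
tool_rot: [0.121, 0.993, -0.0, 0.001]
ft_force: [-7.5, -0.3, 17.5]
grip_width: 0.0236
grasp_force: 62.3
```

The stop is felt: z holds at 0.095 while the force climbs to about 20 N net. Now I'll turn clockwise.

Call:
move_arm --moves '[[[-0.001, 0, 0, -5, 0], [-0.001, 0, 0, -12, 0], [-0.001, 0, 0, -20, 0], [-0.001, 0, 0, -28, 0], [-0.001, 0, 0, -36, 0]]]'

```text
clock: 11.22
eef_pos: [0.5427, -0.0974, 0.095]
tool_rot: [0.424, 0.906, 0.001, 0.003]
ft_force: [-1.7, 0.2, 12.0]
grip_width: 0.0231
grasp_force: 61.6
```

```bash
cat > st.py <<'E'
from h import *
o=monitor.get_obs();m=R.from_quat(o['tool_rot']).as_matrix();print(o['eef_pos'].round(4),np.degrees(np.arctan2(m[1,0],m[0,0])).round(2),o['ft_force'].round(1),o['ft_torque'].round(2),o['joint_pos'].round(3))
E
python3 st.py
```

```text
[ 0.5427 -0.0974  0.095 ] 129.82 [-1.7  0.2 12. ] [0.16 0.4  0.08] [-0.178  0.431 -0.093  1.04   0.     0.698]
```

Call:
move_arm --moves '[[[0, 0, -0.001, -8, 0], [0, 0, -0.001, -16, 0], [0, 0, -0.001, -24, 0], [0, 0, -0.001, -32, 0], [0, 0, -0.001, -40, 0]]]'

```text
clock: 11.85
eef_pos: [0.5435, -0.0974, 0.0949]
tool_rot: [0.708, 0.706, 0.002, 0.003]
ft_force: [-2.2, 1.2, 16.4]
grip_width: 0.0235
grasp_force: 61.9
```

Call:
move_arm --moves '[[[0, 0, 0, -5, 0], [0, 0, 0, -10, 0], [0, 0, 0, -13, 0], [0, 0, 0, -15, 0], [0, 0, 0, -15, 0]]]'

```text
clock: 12.48
eef_pos: [0.5426, -0.0969, 0.0949]
tool_rot: [0.793, 0.61, 0.002, 0.002]
ft_force: [-3.7, 2.0, 18.5]
grip_width: 0.0233
grasp_force: 62.4
```

```bash
python3 st.py
```

```text
[ 0.5426 -0.0969  0.0949] 75.13 [-3.7  2.  18.5] [0.25 1.03 0.24] [-1.770e-01  4.310e-01 -9.400e-02  1.040e+00  1.000e-03  1.653e+00]
```

Call:
move_arm --moves '[[[0, 0, 0, -2, 0], [0, 0, 0, -3, 0], [0, 0, 0, -3, 0]]]'

```text
clock: 12.85
eef_pos: [0.5421, -0.0967, 0.0949]
tool_rot: [0.808, 0.589, 0.002, 0.002]
ft_force: [-5.8, 2.1, 20.3]
grip_width: 0.0232
grasp_force: 62.7
```

```bash
python3 st.py
```

```text
[ 0.5421 -0.0967  0.0949] 72.22 [-5.8  2.1 20.3] [0.31 1.36 0.73] [-1.770e-01  4.300e-01 -9.500e-02  1.041e+00  1.000e-03  1.704e+00]
```

Call:
move_arm --moves '[[[0, 0, 0, -1, 0], [0, 0, 0, -1, 0]]]'

```text
clock: 13.1
eef_pos: [0.542, -0.0967, 0.0949]
tool_rot: [0.813, 0.583, 0.002, 0.002]
ft_force: [-5.9, 2.2, 19.4]
grip_width: 0.0234
grasp_force: 63.0
```

```bash
python3 st.py; python3 - <<'E'
from h import *
save('side','s3');save('scene','c3');save('wrist','w3')
c=lambda t,u,v,w,h,f:cv2.resize(load(t)[0][v:v+h,u:u+w,::-1],None,fx=f,fy=f,interpolation=cv2.INTER_CUBIC)
cv2.imwrite('pics/f.png',np.hstack([c('c3',200,160,64,96,4),c('s3',232,145,64,96,4),c('w3',184,96,128,192,2)]))
E
```

```text
[ 0.542  -0.0967  0.0949] 71.29 [-5.9  2.2 19.4] [0.24 1.36 1.1 ] [-0.177  0.43  -0.095  1.041  0.     1.721]
```

View pics/f.png

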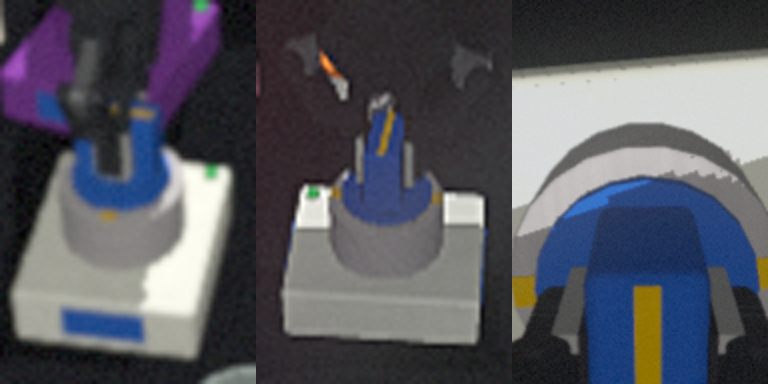

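The turn has reached its stop: the torque rises from 0.24 to 1.1 N m over the last 4°. In the views the flange sits flush on the collar, with the stripe perpendicular to the slot bars and the gripper still pushing at about 23 N net.

```bash
python3 -c "
from workcell import job; print(job.job_done())"
```

```text
the job is handed in; nothing more can be done
None
```

I handed the job in with the cartridge in the white port's collar, pushed to the stop, then turned clockwise to its end stop, and the gripper still holding it down flush; the hand-in returned no verdict.

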